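# Unplug the vacuum outlet

## Task

Unplug the blue vacuum outlet: pull its spring collar right back along the coupler so that the blanking plug pops up, and let go so that the collar springs fully home again. Then draw the plug out, set it down (do not drop it) in the white tray, and let go; leave the yellow outlet and the other things on the bench as they are.

Things in the scene. Friction and masses are not known exactly. Their poses are not given: they have to be found in the camera images.
- blue_coupler: The fixed brass quick coupler of the blue outlet. z axis: the coupler's axis, out of its mouth, leaning 35 deg from vertical towards the robot's side (within 0.3 rad); y is level. Origin: on the axis, 110 mm above the bench, at the bottom of the seated plug. Mouth 22 mm across, its end at z = 26 mm. Below the collar a neck 22 mm across (30 mm at z = -46 to -36 mm) runs to the pedestal
- blue_turret: Pedestal of the blue outlet, 62 mm high. Origin at the bench; the coupler's origin is at x = -20, z = 110 mm; x points back. Foot: x -30 to 100, y +-60 mm, 22 mm high. A steel swan-neck pipe 16 mm thick rises at (90, 45) to 284 mm and bends over, its end at (0, 0, 262) mm: it blocks a gripper coming straight down on the collar; the way along the coupler's axis is free
- blue_collar (a joint): Travel of the blue outlet's spring collar in m: 0 = home, 0.012 = stop, along the coupler's -z. Spring 5 N at home, 13 N at the stop. The plug is locked until about 0.0065 (0.008 is safe); then a slow ejector lifts it 12 mm in about 0.3 s. Let go, the collar snaps home and the plug stays up, loose in the mouth
- blue_collar_front (a point): Centre of the collar's front rim, on the coupler's axis; at home 22 mm along z from the coupler's origin. The collar is a blue tube 28 mm across and 30 mm long running back from this point; its rearmost 4 mm are a steel flange 38 mm across, against which fingertips can push
- plug: Loose blanking plug in the blue coupler, 48 mm long, 0.08 to 0.14 kg. Origin: centre of its inner end; z along it to its head. Steel stem 15.6 mm across, z = 0 to 28 mm; round black head 24 mm across, z = 28 to 48 mm. Seated, its frame is the coupler's; popped up it stands 12 mm further out, leaning up to 8 deg; 26 mm from seated it is free
- plug_mid (a point): Point on the plug's axis, 30 mm from its lower end, in the head's lower part
- tray: The white tray, fixed to the bench: 120 mm (x) by 100 mm (y), 18 mm high, walls 4 mm, open on top. Origin: centre of its underside; the inner floor is 4 to 5 mm above it
- yellow_coupler: The coupler of the yellow outlet, the same in build and frame as the blue one, on a yellow pedestal with its own swan neck (same sizes): to be left alone
- yellow_collar (a joint): How far the yellow outlet's collar is drawn back, in m; 0 = home. To stay there
- green_tray: A green tray of the same size as the white one, fixed, with two small culture dishes in it, 16 mm high (bystander). Origin: centre of its underside
- flask: Loose conical glass flask, 76 mm across, 110 mm high (bystander). Origin: centre of its foot
- bottle: Loose amber bottle, 60 mm across, 130 mm high (bystander). Origin: centre of its foot
- beaker: Loose clear beaker, 68 mm across, 85 mm high (bystander). Origin: centre of its foot
- dish: Loose culture dish with orange medium, 90 mm across, 17 mm high (bystander). Origin: centre of its underside
- marker: Loose blue marker pen, 120 mm long, 16 mm thick, lying along its x axis (bystander). Origin: centre of its underside

How it is judged:
By the outcome, as a careful person would: the job done as asked, in the order asked, and still so for the second after the job is handed in, with the robot touching nothing.
It also fails if it takes over 61 s, if anything falls off the work surface, if the arm or the gripper's body presses on something with over 40 N, if the wrist force passes 120 N, or if a joint passes its speed limit or range.

## Robot

A 7-joint arm with a two-finger parallel gripper is mounted at the origin on the work surface. World frame = base frame: x ahead of the robot, y to its left, z up, the work surface at z = 0. Lengths are in mm, angles in rad, forces in N, time in s.
With the tool pointing down it reaches from about 400 to 875 mm from the base axis. Payload 19.3 kg.
Tool frame: the origin (TCP) lies at the very end of the fingers, on their centre line; the grasp point (between the pads) lies 19 mm behind it (grip_point_offset is the z of the grasp point in the tool frame, in mm); z points along the fingers, x is the direction in which the jaws open and shut, and the axes are right-handed (so a half turn about z gives the same grasp; the last joint's range is limited). The gripper opens to 85 mm and grips with 20 to 120 N. Pads are 22 mm wide; open, the fingers measure 114 mm over their backs; the gripper's body (76 mm by 85 mm) begins 54 mm behind the grasp point. The pads swing forward as they close: fully open they stand 13 mm farther back than shut.
Start: joints at [1.045, 0.521, -0.036, 1.599, 0.021, 1.021, -0.113], TCP at [275.085, -561.198, 231.291] pointing down, gripper open.
Joint ranges: [-2.91, 2.91], [-0.3, 2.13], [-1.5, 1.42], [0.17, 2.43], [-1.26, 4.41], [0.16, 1.93], [-2.52, 2.52]. Speed limits (rad/s): [1.89, 1.89, 2.39, 2.39, 3.01, 3.01, 3.01].

## Interface

Orientations are given as a 3x3 rotation matrix whose columns are the frame's x, y, z axes.
In Python, from workcell import movep, movel, goto_joints, open_gripper, clamp, wait, inverse_kinematics, read_state, camera, PlanningError, finish_job, grip_point_offset gives the robot as it stands. Calls block until the motion is done:
- movep(position, orientation): joint-space move of the TCP to a pose.
- movel(position, frame=None, max_speed=150, guard=None): straight line of the TCP; frame=None keeps the orientation; max_speed is the mean speed in mm/s. With guard (N) it stops when the force on the tool has changed by that much, and returns True; else False.
- goto_joints(angles): joint-space move.
- open_gripper() and clamp(): open the fingers fully, or close them until they stop; the grip force is fixed at half the most.
- wait(seconds).
- inverse_kinematics(position, orientation): joint angles nearest the present ones, or None.
- read_state(): the state.
- camera(name): name is "scene" or "top" or "wrist"; returns a dict with "image" (384x512x3 uint8, blue, green, red), "range_z" (384x512 float32, mm along the optical axis (not along the pixel's ray), 0 where there is no reading), "fx", "fy", "cx", "cy" (pixels), "cam_to_world" (4x4, takes a point from camera to world coordinates). Camera axes: x right, y up, looking along -z (the intrinsics and any distortion apply to the point x, -y, -z); pixel columns grow to the right and rows downward; lengths in mm; the calibration is good to about 2 mm. A picture is of the moment at which its call begins.
A pose or a line that the arm cannot do raises PlanningError and nothing moves.
- finish_job(): hands the job in, once; it reports no verdict.
The state is a dict: "time": time; "qpos": joint angles; "qvel": joint speeds; "joint_efforts": joint torques, N m; "eef_pos": TCP position; "tool_rot": TCP orientation; "ft_force": force on the tool from outside, world axes, zero at the start; "torque": the same for the moment, N m; "finger_gap": finger opening in mm.
Only numpy, scipy, OpenCV 4.12 (cv2) and the standard library are available. Lean on these libraries where they do the work, as an engineer would, in place of code of your own. Each camera call takes 0.05 s, during which the arm holds its last target. There are 200 camera calls.

## Working session

There is one attempt and no reset: what is moved stays moved. The work goes in short steps, each a Python script; the robot and the scene stay as the last script left them, time stands still between calls to the robot, and variables do not carry over. Pictures are saved under pics/ and viewed, on a budget of 10 in all, crops included, one or two more only if the job needs it, and the job is handed in when it is done.

```bash
ls; mkdir -p pics; python3 - <<'E'
from workcell import *
import cv2,numpy as np,pickle
print(grip_point_offset)
for n in ("scene","top"):
    c=camera(n); pickle.dump(c,open(f"pics/{n}0.pkl","wb")); cv2.imwrite(f"pics/{n}0.png",c["image"])
    print(n,c["fx"],c["cx"],c["cy"],np.round(c["cam_to_world"],3).tolist(),(c["range_z"]>0).mean(), [k for k in c])
print(read_state()["time"])
E
```

```text
pics
-18.700000000000003
scene 493.4127572994033 254.09461963361306 187.56384816160426 [[-0.853, -0.32, 0.412, 1075.799], [0.521, -0.5, 0.692, 822.024], [-0.015, 0.805, 0.593, 802.061], [0.0, 0.0, 0.0, 1.0]] 0.988800048828125 ['image', 'range_z', 'fx', 'fy', 'cx', 'cy', 'cam_to_world']
top 412.8308113166926 249.46764287476344 184.58517088175319 [[0.028, 0.992, -0.12, 474.303], [-1.0, 0.027, -0.007, 9.447], [-0.004, 0.12, 0.993, 1113.235], [0.0, 0.0, 0.0, 1.0]] 0.99560546875 ['image', 'range_z', 'fx', 'fy', 'cx', 'cy', 'cam_to_world']
0.1
```

View pics/scene0.png

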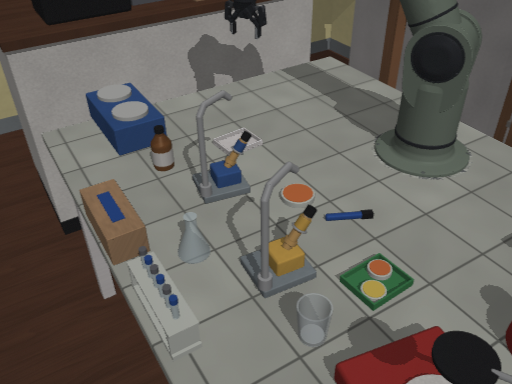

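View pics/top0.png

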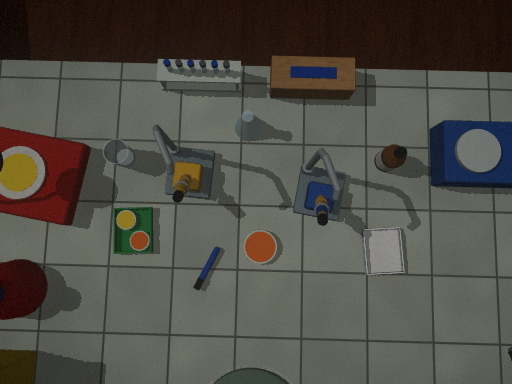

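The scene view shows the blue outlet with its pedestal near (225,172) and black plug head at (246,136). The white tray is near (237,141), partly behind it. In the top view the blue head is at (322,217), the blue pedestal at (319,195) and the white tray at (384,251). Next I measure the axis from the collar and head points of both views, then the tray.

```bash
cat > h.py <<'E'
import numpy as np, cv2, pickle
from scipy.optimize import least_squares
def cloud(c):
    v,u=np.mgrid[0:384,0:512]; d=c["range_z"]
    P=np.stack([(u-c["cx"])/c["fx"]*d,-(v-c["cy"])/c["fy"]*d,-d],-1)
    T=np.array(c["cam_to_world"]); return P@T[:3,:3].T+T[:3,3]
def ray(c,u,v,z):
    T=np.array(c["cam_to_world"]); r=T[:3,:3]@np.array([(u-c["cx"])/c["fx"],-(v-c["cy"])/c["fy"],-1.]); o=T[:3,3]
    return o+r*(z-o[2])/r[2]
def masks(c):
    hsv=cv2.cvtColor(c["image"],cv2.COLOR_BGR2HSV).astype(int); h,s,v=hsv[...,0],hsv[...,1],hsv[...,2]
    return dict(blue=(h>100)&(h<130)&(s>120)&(v>40), black=(v<50), brass=(h>8)&(h<30)&(s>60)&(v>60), white=(s<40)&(v>150))
def proj(c,P):
    T=np.linalg.inv(c["cam_to_world"]); p=T[:3,:3]@P+T[:3,3]; return c["cx"]-c["fx"]*p[0]/p[2], c["cy"]+c["fy"]*p[1]/p[2]
E
python3 - <<'E'
from h import *
C={n:pickle.load(open(f"pics/{n}0.pkl","rb")) for n in ("scene","top")}
seed={"scene":(246,136),"top":(322,217)}
pts={}
for n,c in C.items():
    W=cloud(c); m=masks(c)
    u,v=seed[n]; p0=W[v,u]; print(n,"head",p0.round(1))
    near=np.hypot(W[...,0]-p0[0]-30,W[...,1]-p0[1])<90
    for k,zl,zh in (("black",125,175),("blue",90,150),("blue",40,75)):
        q=W[near&m[k]&(W[...,2]>zl)&(W[...,2]<zh)]; print(n,k,len(q),q.mean(0).round(1) if len(q) else "",q.min(0).round(1),q.max(0).round(1)); pts[n,k,zl]=q
    w=cv2.morphologyEx(m["white"].astype(np.uint8),cv2.MORPH_OPEN,np.ones((2,2)))
    if n=="top":
        q=np.argwhere(w[215:285,350:420]>0)[:,::-1].astype(np.float32)+[350,215]
        r=cv2.minAreaRect(q.astype(np.float32)); print("tray rect",r)
        b=cv2.boxPoints(r); B=np.array([ray(c,*x,18) for x in b]); print(B.round(1).tolist(),B.mean(0).round(1))
        vv,uu=int(r[0][1]),int(r[0][0]); print("floor z",np.median(W[vv-5:vv+6,uu-5:uu+6,2]), "bench z",np.median(W[300:310,330:340,2]))
def axis(p): 
    d=np.array([-np.sin(p[2])*np.cos(p[3]),-np.sin(p[2])*np.sin(p[3]),np.cos(p[2])]); return d
for names in (("scene","top"),("scene",),("top",)):
    H=np.vstack([pts[n,"black",125] for n in names]); K=np.vstack([pts[n,"blue",90] for n in names])
    if len(H)<5 or len(K)<5: continue
    def f(p):
        d=axis(p); o=np.array([p[0],p[1],110.])
        r=lambda Q,R: np.linalg.norm(np.cross(Q-o,d),axis=1)-R
        return np.r_[r(K,14),np.minimum(r(H,12),0.)*0+np.maximum(r(H,12),0)]
    x0=[H[:,0].mean()+30,H[:,1].mean(),.61,0]
    s=least_squares(f,x0,loss="soft_l1",f_scale=2.); d=axis(s.x); o=np.array([*s.x[:2],110.])
    print(names,s.x.round(3),"rms",np.sqrt((s.fun**2).mean()).round(2),"head t",((H-o)@d).min().round(1),((H-o)@d).max().round(1),"collar t",((K-o)@d).min().round(1),((K-o)@d).max().round(1))
E
```

```text
scene head [ 520.2 -147.7  146.1]
scene black 64 [ 521.5 -148.7  145.8] [ 509.6 -163.3  132.1] [ 532.2 -139.2  155.9]
scene blue 81 [ 540.5 -149.6  121.5] [ 525.8 -167.   108.4] [ 553.5 -140.6  133.2]
scene blue 433 [ 588.8 -149.3   56.9] [ 550.4 -197.    40.1] [ 617.4 -122.8   66.1]
top head [ 519.1 -154.   154.5]
top black 114 [ 517.2 -156.6  147.1] [ 503.2 -170.8  125.5] [ 539.8 -145.1  159.7]
top blue 61 [ 540.5 -157.1  125.8] [ 527.7 -169.9  111.8] [ 549.8 -146.2  136. ]
top blue 501 [ 582.5 -160.9   61.3] [ 539.2 -198.6   40.6] [ 613.1 -127.3   67.3]
tray rect ((0.0, 0.0), (0.0, 0.0), 0.0)
[[1113.6, 737.7, 18.0], [1113.6, 737.7, 18.0], [1113.6, 737.7, 18.0], [1113.6, 737.7, 18.0]] [1113.6  737.7   18. ]
floor z nan bench z 0.7378986868329775
('scene', 'top') [ 5.37085e+02 -1.59099e+02  5.55000e-01 -2.15000e-01] rms 1.37 head t 10.9 51.7 collar t -3.7 23.4
('scene',) [ 5.66044e+02 -1.36641e+02  8.34000e-01  2.50000e-01] rms 3.34 head t 47.3 69.6 collar t 16.4 40.6
('top',) [ 5.37447e+02 -1.60372e+02  5.97000e-01 -1.67000e-01] rms 0.61 head t 10.9 52.0 collar t -2.8 23.1
  return _methods._mean(a, axis=axis, dtype=dtype,
  ret = ret.dtype.type(ret / rcount)
```

```bash
cat >> h.py <<'E'
def toolR(d,s=1):
    x=s*np.cross([0,0,1.],d); x/=np.linalg.norm(x); return np.c_[x,np.cross(-d,x),-d]
def dirn(t,y): return np.array([-np.sin(t)*np.cos(y),-np.sin(t)*np.sin(y),np.cos(t)])
E
python3 - <<'E'
from h import *; from workcell import *
c=pickle.load(open("pics/top0.pkl","rb"))
im=c["image"][210:290,345:425].astype(int); 
hsv=cv2.cvtColor(c["image"],cv2.COLOR_BGR2HSV)[210:290,345:425]; print("v pct",np.percentile(hsv[...,2],[10,50,80,90,95,99]), "tray centre",hsv[41,39])
W=cloud(c); hz=W[210:290,345:425,2]; q=np.argwhere((hz>9)&(hz<26))[:,::-1].astype(np.float32)+[345,210]
r=cv2.minAreaRect(q.astype(np.float32)); B=np.array([ray(c,*x,18) for x in cv2.boxPoints(r)]); print(len(q),r,B.round(0).tolist(),B.mean(0).round(1))
o=np.array([537.2,-159.6,110]); d=dirn(.6,-.19); print(d)
s=read_state(); print(s["tool_rot"])
for sg in (1,-1):
  R=toolR(d,sg)
  print(sg,[np.round(j,2) if (j:=inverse_kinematics(o+d*t,R)) is not None else None for t in (190,60,0,-12)])
E
```

```text
v pct [ 76. 110. 136. 141. 142. 145.] tray centre [ 18   9 145]
371 ((382.767333984375, 250.6732940673828), (47.26426696777344, 39.00545883178711), 84.2894058227539) [[497.0, -280.0, 18.0], [510.0, -382.0, 18.0], [388.0, -393.0, 18.0], [375.0, -292.0, 18.0]] [ 442.3 -336.8   18. ]
[-0.5544813   0.10663775  0.82533561]
[[ 4.40177722e-01 -8.97910550e-01 -4.66176330e-04]
 [-8.97910174e-01 -4.40177965e-01  8.23614440e-04]
 [-9.44732643e-04  5.60477413e-05 -9.99999552e-01]]
1 [None, array([ 0.56,  0.36, -0.45,  2.39,  2.43,  0.25,  2.31]), array([ 0.54,  0.53, -0.45,  2.34,  2.52,  0.36,  2.25]), array([ 0.54,  0.56, -0.45,  2.33,  2.53,  0.38,  2.25])]
-1 [None, array([ 1.16,  0.64, -1.27,  2.37,  1.82,  0.63, -0.1 ]), array([ 1.11,  0.87, -1.27,  2.32,  1.94,  0.82, -0.09]), array([ 1.11,  0.92, -1.27,  2.3 ,  1.96,  0.85, -0.08])]
```

```bash
python3 - <<'E'
from h import *; from workcell import *
o=np.array([537.2,-159.6,110]); d=dirn(.6,-.19)
for sg in (1,-1):
 for a in (.3,.4,.5,.6,.7):
  print(sg,a,[(t,np.round(j,1).tolist() if t in(0,110) else '') if (j:=inverse_kinematics(o+d*t,toolR(dirn(a,-.19),sg))) is not None else None for t in (0,60,80,95,110,130,150)])
for sg in (1,-1):
  for y in (-.5,.1): print(sg,y,[t for t in (0,60,80,95,110,130,150) if inverse_kinematics(o+d*t,toolR(dirn(.6,y),sg)) is not None])
E
```

```text
1 0.3 [(0, [0.1, 0.5, 0.1, 2.1, -0.1, 0.2, -1.5]), (60, ''), (80, ''), (95, ''), (110, [0.3, 0.2, -0.1, 2.2, 0.1, 0.4, -1.6]), (130, ''), (150, '')]
1 0.4 [None, (60, ''), (80, ''), (95, ''), (110, [0.2, 0.2, -0.0, 2.3, 0.1, 0.3, -1.6]), (130, ''), (150, '')]
1 0.5 [(0, [-0.1, 0.5, 0.4, 2.3, 4.0, 0.2, 0.6]), None, None, None, (110, [-0.4, 0.2, 0.6, 2.4, -1.2, 0.2, -0.4]), (130, ''), (150, '')]
1 0.6 [(0, [0.5, 0.5, -0.4, 2.3, 2.5, 0.4, 2.3]), (60, ''), (80, ''), (95, ''), None, None, None]
1 0.7 [(0, [0.7, 0.6, -0.7, 2.4, 2.6, 0.6, 2.3]), None, None, None, None, None, None]
-1 0.3 [(0, [0.6, 0.5, -0.5, 2.1, 0.8, 0.4, 0.8]), (60, ''), (80, ''), (95, ''), (110, [0.7, 0.3, -0.7, 2.2, 0.4, 0.5, 1.1]), (130, ''), (150, '')]
-1 0.4 [(0, [0.5, 0.5, -0.4, 2.2, 1.2, 0.2, 0.4]), (60, ''), (80, ''), (95, ''), (110, [0.7, 0.3, -0.6, 2.3, 0.6, 0.3, 1.0]), (130, ''), (150, '')]
-1 0.5 [(0, [1.1, 0.9, -1.3, 2.2, 1.7, 0.8, 0.1]), (60, ''), (80, ''), (95, ''), (110, [0.8, 0.2, -0.7, 2.3, 1.0, 0.2, 0.6]), (130, ''), (150, '')]
-1 0.6 [(0, [1.1, 0.9, -1.3, 2.3, 1.9, 0.8, -0.1]), (60, ''), (80, ''), (95, ''), (110, [1.2, 0.4, -1.3, 2.4, 1.7, 0.4, -0.0]), (130, ''), (150, '')]
-1 0.7 [(0, [1.1, 0.9, -1.3, 2.4, 2.2, 0.9, -0.2]), None, None, None, None, None, None]
1 -0.5 [0, 60, 80, 95]
1 0.1 [0, 60, 80, 130, 150]
-1 -0.5 [0, 60, 80, 95, 110, 130, 150]
-1 0.1 [0, 60, 80, 95, 110, 130, 150]
```

```bash
python3 - <<'E'
from h import *; from workcell import *
o=np.array([537.2,-159.6,110]); d=dirn(.6,-.19); R=toolR(d,-1)
movep(o+d*145,R)
s=read_state(); print(s["time"],s["qpos"],s["eef_pos"],s["ft_force"])
for n in ("wrist","scene"):
    c=camera(n); pickle.dump(c,open(f"pics/{n}1.pkl","wb")); cv2.imwrite(f"pics/{n}1.png",c["image"])
print(np.round(pickle.load(open("pics/wrist1.pkl","rb"))["cam_to_world"],3))
E
```

```text
1.7583 [ 1.1645264   0.20407607 -1.07139143  2.40322813  1.43039132  0.20015432
  0.17062714] [ 457.09978352 -145.06475837  229.84971386] [ 0.3465344  -0.47472736 -0.17934197]
[[ 1.92000e-01 -6.19000e-01 -7.62000e-01  3.19964e+02]
 [ 9.81000e-01  1.22000e-01  1.49000e-01 -1.17721e+02]
 [ 1.00000e-03 -7.76000e-01  6.31000e-01  3.06310e+02]
 [ 0.00000e+00  0.00000e+00  0.00000e+00  1.00000e+00]]
```

View pics/wrist1.png

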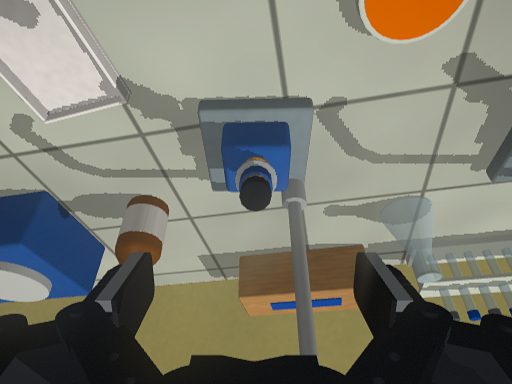

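View pics/scene1.png

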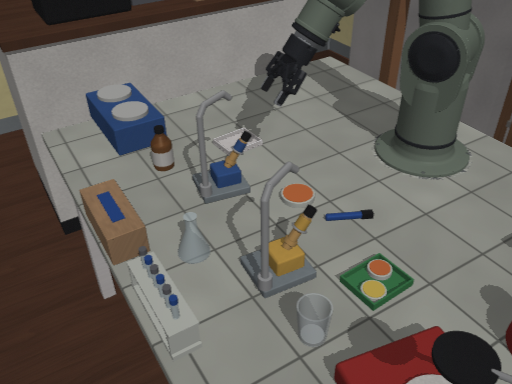

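The wrist view shows the head at (256,193), the steel flange ring near (257,168), the blue pedestal around it, the pipe to the right (300,260), and the tray at top left. The arm is clear in the scene view. Now I'll refine the axis from the wrist and top views, and the yaw from the foot.

```bash
python3 - <<'E'
from h import *
C={"scene":pickle.load(open("pics/scene1.pkl","rb")),"top":pickle.load(open("pics/top0.pkl","rb")),"wrist":pickle.load(open("pics/wrist1.pkl","rb"))}
o0=np.array([537.2,-159.6,110]); d0=dirn(.6,-.19); P={}
for n,c in C.items():
    W=cloud(c); m=masks(c); t=(W-o0)@d0; r=np.linalg.norm(np.cross(W-o0,d0),axis=-1)
    H=m["black"]&(t>24)&(t<56)&(r<22); K=m["blue"]&(t>-4)&(t<24)&(r<22)
    P[n]=(W[H],W[K]); v,u=np.where(H); 
    cap=H&(t>45)&(r<8); print(n,len(P[n][0]),len(P[n][1]),"cap t",np.median(t[cap]).round(1),"head px",u.mean().round(1),v.mean().round(1),"pred",np.round(proj(c,o0+d0*38),1))
    F=(np.hypot(W[...,0]-o0[0]-45,W[...,1]-o0[1]+5)<115)&(W[...,2]>14)&(W[...,2]<28)&~m["blue"]&(W[...,0]>o0[0]-40)
    F=cv2.morphologyEx(F.astype(np.uint8),cv2.MORPH_OPEN,np.ones((3,3)))>0
    if n!="scene":
        q=W[F][:,:2].astype(np.float32); rr=cv2.minAreaRect(q); print("  foot",rr, "z",np.median(W[F][:,2]))
    # tray
    Tt=(np.hypot(W[...,0]-442,W[...,1]+337)<90)&(W[...,2]>10)&(W[...,2]<26)
    q=W[Tt][:,:2].astype(np.float32)
    if len(q)>20: print("  tray",len(q),cv2.minAreaRect(q))
def fit(names):
    H=np.vstack([P[n][0] for n in names]);K=np.vstack([P[n][1] for n in names])
    def f(p):
        d=dirn(p[2],p[3]); o=np.array([p[0],p[1],110.]); r=lambda Q,R: np.linalg.norm(np.cross(Q-o,d),axis=1)-R
        return np.r_[r(K,14),np.maximum(r(H,12),0)]
    s=least_squares(f,[*o0[:2],.6,-.19],loss="soft_l1",f_scale=1.5); print(names,s.x.round(3),np.sqrt((f(s.x)**2).mean()).round(2))
for nn in (("top",),("top","scene"),("top","wrist"),("top","wrist","scene"),("wrist",)): fit(nn)
E
```

```text
scene 69 80 cap t 48.0 head px 245.6 136.0 pred [245.8 135.9]
  tray 235 ((443.99847412109375, -336.2501525878906), (123.8917465209961, 107.87186431884766), 4.465600967407227)
top 104 61 cap t 47.9 head px 322.4 218.6 pred [321.7 218.5]
  foot ((591.6349487304688, -169.00035095214844), (120.36015319824219, 129.98605346679688), 80.58942413330078) z 22.013354842674175
  tray 343 ((442.6175537109375, -337.96795654296875), (119.81622314453125, 101.16109466552734), 4.8264479637146)
wrist 700 286 cap t 47.3 head px 253.7 191.1 pred [254.1 192.5]
  foot ((591.9257202148438, -167.5726318359375), (120.1668930053711, 129.14637756347656), 80.61283874511719) z 21.822963217707525
  tray 2076 ((453.4843444824219, -335.7481994628906), (101.17542266845703, 101.7140884399414), 4.645019054412842)
('top',) [ 5.3726e+02 -1.6004e+02  5.9800e-01 -1.6900e-01] 0.5
('top', 'scene') [ 5.37205e+02 -1.59432e+02  5.70000e-01 -2.28000e-01] 1.27
('top', 'wrist') [ 5.39485e+02 -1.59246e+02  6.15000e-01 -1.80000e-01] 0.59
('top', 'wrist', 'scene') [ 5.39255e+02 -1.59416e+02  6.10000e-01 -2.00000e-01] 0.8
('wrist',) [ 5.40076e+02 -1.58914e+02  6.25000e-01 -1.66000e-01] 0.42
```

```bash
cat >> h.py <<'E'
O=np.array([538.8,-159.3,110.]); D=dirn(.611,-.168); RT=toolR(D,-1)
E
python3 - <<'E'
from h import *; from workcell import *
movel(O+D*110,RT); 
hit=movel(O+D*2,None,max_speed=80,guard=15); s=read_state(); print(hit,s["time"],s["eef_pos"],(s["eef_pos"]-O)@D,s["ft_force"],s["qpos"].round(2))
if not hit:
    clamp(); s=read_state(); print(s["finger_gap"],s["ft_force"],(s["eef_pos"]-O)@D)
    c=camera("wrist"); pickle.dump(c,open("pics/wrist2.pkl","wb")); cv2.imwrite("pics/wrist2.png",c["image"])
E
```

```text
False 3.925 [ 537.61937768 -159.20078259  112.0055825 ] 2.3200113252400865 [-0.14689856  0.04374993  1.53555251] [ 1.    0.72 -1.06  2.33  2.06  0.62 -0.26]
25.157259999188717 [-1.39993928  1.6611823   3.68131561] 2.0659671934954904
```

View pics/wrist2.png

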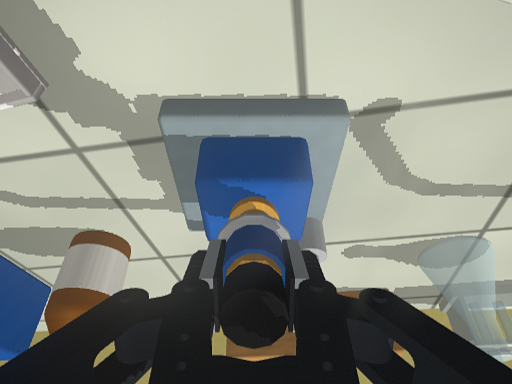

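The pads close on the blue collar at (222–287, 250), just ahead of the steel flange at (254,222). The gap reads 25 mm rather than 28 and the tool force is small. Next: pull back and check.

```bash
python3 - <<'E'
from h import *; from workcell import *
p=read_state()["eef_pos"]; f0=read_state()["ft_force"]
for k in (4,8,11.5):
    movel(p-D*k,None,max_speed=25); s=read_state(); print(k,(s["eef_pos"]-p)@D,((s["ft_force"]-f0)@D).round(1),s["ft_force"].round(1),s["finger_gap"])
wait(.6); s=read_state(); print(s["time"],((s["ft_force"]-f0)@D).round(1),s["ft_force"].round(1))
c=camera("wrist"); pickle.dump(c,open("pics/wrist3.pkl","wb")); cv2.imwrite("pics/wrist3.png",c["image"])
E
```

```text
4 -4.095578654700478 1.1 [-3.2  1.1  4.1] 25.055405152237512
8 -8.009060514489544 4.9 [-5.4  0.8  7.2] 25.10566050079049
11.5 -11.418216642694999 10.6 [-8.6 -0.3 12.1] 25.08042465854903
6.0583 10.4 [-8.5  0.6 11.8]
```

View pics/wrist3.png

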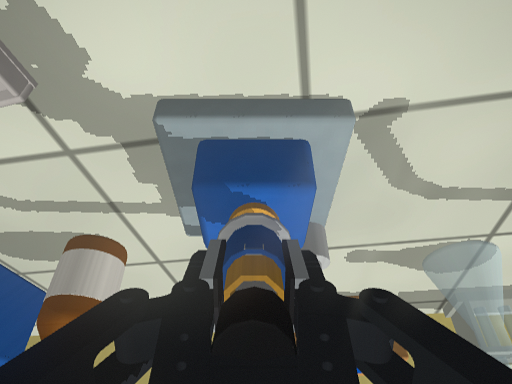

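The collar travelled with the pads: brass is now exposed at (253,270) and the head sits nearer the palm (253,320). So I open, back off and look.

```bash
python3 - <<'E'
from h import *; from workcell import *
open_gripper(); wait(.2); print(read_state()["finger_gap"],read_state()["ft_force"].round(1))
movel(O+D*110,None,max_speed=120); wait(.2)
I=[]
for n in ("wrist","scene","top"):
    c=camera(n); pickle.dump(c,open(f"pics/{n}4.pkl","wb"))
    W=cloud(c); m=masks(c); t=(W-O)@D; r=np.linalg.norm(np.cross(W-O,D),axis=-1)
    H=m["black"]&(t>30)&(t<70)&(r<24); K=m["blue"]&(t>-8)&(t<30)&(r<22); 
    print(n,len(W[H]),"t head",np.percentile(t[H],[2,50,98]).round(1),"collar t",np.percentile(t[K],[2,98]).round(1), "head mean",W[H].mean(0).round(1))
    u,v=[int(x) for x in proj(c,O+D*20)]
    im=c["image"]; h=70 if n=="wrist" else 35; I.append(cv2.resize(im[max(0,v-h):v+h,u-h:u+h],(266,266),interpolation=cv2.INTER_CUBIC))
cv2.imwrite("pics/m4.png",np.hstack(I)); print(read_state()["time"])
E
```

```text
85.56852994033845 [-1.   0.4 -0.5]
wrist 690 t head [43.7 58.8 61. ] collar t [-2.3 22.6] head mean [ 496.8 -154.1  151. ]
scene 64 t head [42.4 52.8 62.1] collar t [-2.4 20.2] head mean [ 510.4 -146.3  152.9]
top 109 t head [43.5 59.2 63.8] collar t [-0.8 23.8] head mean [ 504.9 -153.1  155.5]
8.4167
```

View pics/m4.png

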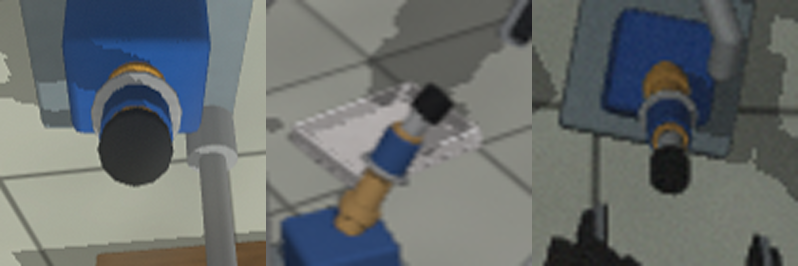

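The plug is up, with bright stem showing between head and collar in the scene crop, and the collar is back home with its front at t≈22. Next I measure the lean, grip the head and draw it out.

```bash
python3 - <<'E'
from h import *; from workcell import *
c=pickle.load(open("pics/wrist4.pkl","rb")); W=cloud(c); m=masks(c); t=(W-O)@D; r=np.linalg.norm(np.cross(W-O,D),axis=-1)
q=W[m["black"]&(t>57)&(t<65)&(r<20)]; ctr,_=cv2.minEnclosingCircle(((q-O)@RT[:,:2]).astype(np.float32)); n=np.linalg.svd(q-q.mean(0))[2][2]; n*=np.sign(n@D)
print(len(q),"mean off tool xy",((q-O)@RT[:,:2]).mean(0).round(1),"circ",np.round(ctr,1),_, "t",t[m["black"]&(t>57)&(t<65)&(r<20)].mean(), "normal in tool",(n@RT).round(3))
off=RT[:,:2]@(((q-O)@RT[:,:2]).mean(0)); lean=off/42.; dp=D+lean; dp/=np.linalg.norm(dp); print("lean deg",np.degrees(np.arccos(dp@D)))
cap=O+D*60+off
# tool frame aligned to plug
x=RT[:,0]-dp*(RT[:,0]@dp); x/=np.linalg.norm(x); R=np.c_[x,np.cross(-dp,x),-dp]
try: movel(cap+dp*40,R)
except PlanningError as e: print(e); R=RT; movel(cap+D*40,R)
a=-R[:,2]
hit=movel(cap-a*32,None,max_speed=80,guard=12); s=read_state(); print("hit",hit,(s["eef_pos"]-O)@D,s["ft_force"].round(1))
if not hit:
    clamp(); s=read_state(); print(s["finger_gap"],s["ft_force"].round(1)); p=s["eef_pos"]
    movel(p+D*25,None,max_speed=50); print(read_state()["ft_force"].round(1)); movel(p+D*60,None,max_speed=80); s=read_state(); print(s["finger_gap"],s["ft_force"].round(1),s["qpos"].round(2),s["time"])
    I=[]
    for nme in ("wrist","scene"):
        c=camera(nme); pickle.dump(c,open(f"pics/{nme}5.pkl","wb")); u,v=[int(k) for k in proj(c,O+D*60)]; im=c["image"]; h=100 if nme=="wrist" else 50
        v=min(max(v,h),384-h); I.append(cv2.resize(im[v-h:v+h,u-h:u+h],(350,350),interpolation=cv2.INTER_CUBIC))
    cv2.imwrite("pics/m5.png",np.hstack(I))
E
```

```text
594 mean off tool xy [ -2.2 -10.4] circ [ 0.4 -7.4] 11.47117805480957 t 59.03408579641143 normal in tool [-0.014 -0.173 -0.985]
lean deg 14.262242625377985
the arm cannot follow that straight line within its joint ranges
hit False 28.36363357454403 [-0.2 -0.   0.1]
22.52944089215717 [-2.3  1.7  5.4]
[ 0.3  0.9 -1.7]
22.169654384450833 [-0.4  0.1 -2.7] [ 1.14  0.47 -1.14  2.41  1.9   0.44 -0.2 ] 11.55
```

View pics/m5.png

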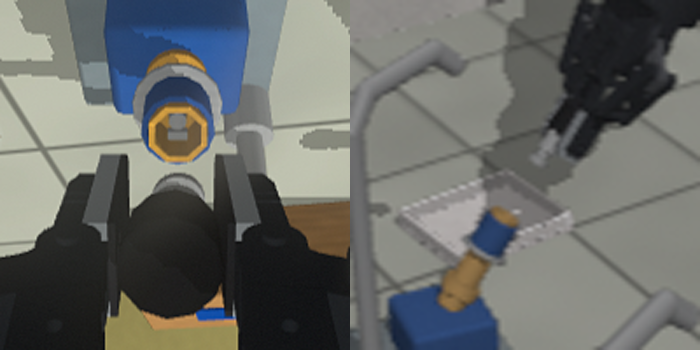

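The plug is out, its stem hanging below the head between the pads, and the coupler mouth is empty. I carry it above the tray and measure how it sits in the grip.

```bash
python3 - <<'E'
from h import *; from workcell import *
T=np.array([443,-337,0.])
best=None; q0=read_state()["qpos"]
for k in range(24):
    a=np.radians(15*k); x=np.array([np.cos(a),np.sin(a),0]); R=np.c_[x,np.cross([0,0,-1.],x),[0,0,-1.]]
    js=[inverse_kinematics(T+[0,0,z],R) for z in (150,20)]
    if all(j is not None for j in js):
        cost=np.abs(js[0]-q0).max()
        if best is None or cost<best[0]: best=(cost,k,R,js)
print(best[:2],best[3][0].round(2),best[3][1].round(2)); R=best[2]
p=read_state()["eef_pos"]; movel(p+D*20,None); movep(T+[0,0,150],R); wait(.3)
s=read_state(); print(s["time"],s["finger_gap"],s["ft_force"].round(1))
I=[]
for nme in ("wrist","scene"):
    c=camera(nme); pickle.dump(c,open(f"pics/{nme}6.pkl","wb")); u,v=[int(k) for k in proj(c,s["eef_pos"])]; im=c["image"]; h=100 if nme=="wrist" else 45
    v=min(max(v,h),384-h); I.append(cv2.resize(im[v-h:v+h,u-h:u+h],(390,390),interpolation=cv2.INTER_CUBIC))
    L=(cloud(c)-s["eef_pos"])@s["tool_rot"]   # tool coords
    m=(np.hypot(L[...,0],L[...,1])<22)&(L[...,2]>-60)&(L[...,2]<25); v_=c["image"].max(-1)
    for a,b in ((-45,-30),(-30,-20),(-20,-10),(-10,0),(0,8),(8,20)):
        for nm,mm in (("dark",v_<50),("light",v_>=70)):
            w=m&mm&(L[...,2]>a)&(L[...,2]<b)&(abs(L[...,0])<9)
            if w.sum()>3: print(nme,(a,b),nm,w.sum(),"x",np.percentile(L[w][:,0],[5,95]).round(1),"y",np.percentile(L[w][:,1],[5,50,95]).round(1))
cv2.imwrite("pics/m6.png",np.hstack(I))
E
```

```text
(np.float64(1.1137004320885473), 3) [ 1.28  0.77 -1.11  1.82  0.79  1.08  0.65] [ 0.98  0.8  -0.61  1.89  0.71  0.68  0.71]
13.3583 22.607964129097688 [-0.2 -0.8 -1. ]
wrist (-45, -30) dark 1851 x [-7.6  7.9] y [-3.4  5.1 12.6]
wrist (-45, -30) light 38 x [-8.1  8. ] y [11.  13.3 14.8]
wrist (-30, -20) dark 815 x [-8.1  7.7] y [-7.2 -4.7  1.4]
wrist (-20, -10) dark 90 x [-8.6  8.6] y [-5.  -3.3 -0.9]
wrist (0, 8) light 50 x [-1.3  6.5] y [1.4 2.1 3.4]
wrist (8, 20) light 183 x [-3.7  8.3] y [3.4 4.9 7.4]
scene (0, 8) light 4 x [7.1 8.3] y [ 7.1 11.  15. ]
scene (8, 20) light 10 x [0.6 7.3] y [ 3.3  7.1 16.1]
```

View pics/m6.png

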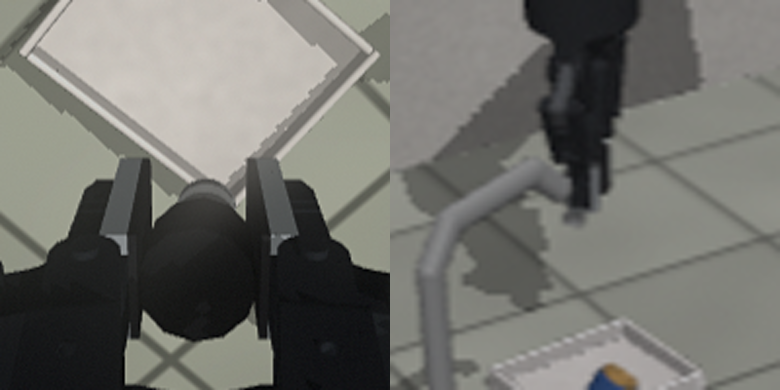

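The plug hangs in the jaws, with the bright stem below at (205,190) in the wrist crop and leaning about the jaw axis. I fit the cap plane to get the lean, tilt the tool so that the plug is upright, and set it down under guard.

```bash
cat > place.py <<'E'
from h import *; from workcell import *
def lean():
    c=camera("wrist"); s=read_state(); L=(cloud(c)-s["eef_pos"])@s["tool_rot"]; dark=c["image"].max(-1)<50
    q=L[dark&(abs(L[...,0])<9)&(L[...,1]>-3)&(L[...,1]<13)&(L[...,2]>-50)&(L[...,2]<-24)]
    for _ in range(4):
        n=np.linalg.svd(q-q.mean(0),full_matrices=False)[2][2]; n*=-np.sign(n[2]); e=(q-q.mean(0))@n; q=q[abs(e)<max(1.,2*e.std())]
    return n,q,s,c
E
python3 - <<'E'
from place import *
n,q,s,c=lean(); print("n",n.round(3),len(q),q.min(0).round(1),q.max(0).round(1),q.mean(0).round(1))
n[0]=0; n/=np.linalg.norm(n); cc=q.mean(0); cc[0]=0; cc[1:]=(q.min(0)+q.max(0))[1:]/2; bot=cc-n*48; print("lean deg",np.degrees(np.arctan2(n[1],-n[2])),"bottom in tool",bot.round(1))
W=cloud(c); near=(np.hypot(W[...,0]-443,W[...,1]+337)<45)&(W[...,2]>-3)&(W[...,2]<12); print("floor z",np.median(W[near][:,2]),near.sum())
# tool rotation such that R@n = +z: rotate about tool x
R0=s["tool_rot"]; ax=R0[:,0]; w=R0@n; ang=np.arctan2(np.cross(w,[0,0,1])@ax,w[2]); R=cv2.Rodrigues(ax*ang)[0]@R0; print("check",(R@n).round(3),np.degrees(ang))
tgt=lambda z: np.array([443,-337,z])-R@bot
np.savez("pl.npz",R=R,bot=bot)
movep(tgt(60),R); movel(tgt(16),None,max_speed=80); print(read_state()["ft_force"].round(1))
hit=movel(tgt(-1),None,max_speed=10,guard=4); s=read_state(); print("hit",hit,"TCP",s["eef_pos"].round(1),"bottom z est",(s["eef_pos"]+s["tool_rot"]@bot).round(1),s["ft_force"].round(1),s["time"])
I=[]
for nme in ("wrist","scene"):
    c=camera(nme); pickle.dump(c,open(f"pics/{nme}7.pkl","wb")); u,v=[int(k) for k in proj(c,s["eef_pos"])]; im=c["image"]; h=100 if nme=="wrist" else 45
    v=min(max(v,h),384-h); I.append(cv2.resize(im[v-h:v+h,u-h:u+h],(390,390),interpolation=cv2.INTER_CUBIC))
cv2.imwrite("pics/m7.png",np.hstack(I))
E
```

```text
n [-0.052 -0.162 -0.985] 1696 [ -9.   -3.  -33.7] [  9.   13.  -28.9] [  0.1   4.6 -31.3]
lean deg -9.323070527143063 bottom in tool [ 0.  12.8 16.1]
floor z 3.595524316779688 8107
check [0. 0. 1.] 9.343323997429366
[ 1.3  0.  -1.5]
hit True TCP [ 436.  -329.9   21.5] bottom z est [ 443.  -337.     3.6] [-0.3 -0.1  7.3] 15.7583
```

View pics/m7.png

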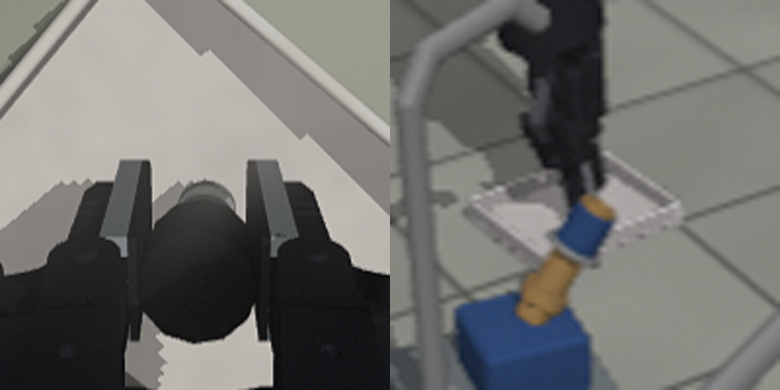

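The plug stands on the tray floor (contact 7 N, bottom at about 4 mm). Release and retreat.

```bash
python3 - <<'E'
from place import *
open_gripper(); wait(.3); p=read_state()["eef_pos"]
movel(p+[0,0,120],None,max_speed=80); wait(.5)
I=[]; s=read_state(); print(s["time"],s["finger_gap"],s["ft_force"].round(1))
for nme in ("wrist","scene","top"):
    c=camera(nme); pickle.dump(c,open(f"pics/{nme}8.pkl","wb")); W=cloud(c)
    m=(np.hypot(W[...,0]-443,W[...,1]+337)<48)&(W[...,2]>8)&(W[...,2]<60)&(c["image"].max(-1)<60); q=W[m]
    if len(q): print(nme,len(q),q.mean(0).round(1),np.percentile(q[:,2],[2,98]).round(1))
    k=masks(c)["blue"]; t=(W-O)@D; r=np.linalg.norm(np.cross(W-O,D),axis=-1); k&=(t>-9)&(t<35)&(r<22)
    if k.sum()>5: print("  collar t",np.percentile(t[k],[2,98]).round(1))
    u,v=[int(x) for x in proj(c,np.array([443,-337,20.]) if nme=="wrist" else np.array([480,-270,30.]))]; h=110 if nme=="wrist" else 70
    v=min(max(v,h),384-h);u=min(max(u,h),512-h); I.append(cv2.resize(c["image"][v-h:v+h,u-h:u+h],(266,266),interpolation=cv2.INTER_CUBIC))
cv2.imwrite("pics/m8.png",np.hstack(I))
a=pickle.load(open("pics/top0.pkl","rb"))["image"]; d=cv2.absdiff(a,pickle.load(open("pics/top8.pkl","rb"))["image"]).max(-1)>45
n,_,st,_=cv2.connectedComponentsWithStats(cv2.morphologyEx(d.astype(np.uint8),cv2.MORPH_OPEN,np.ones((3,3)))); print("changed",st[1:].tolist())
E
```

```text
18.9417 85.33806155824638 [-0.1 -0.9  0.1]
wrist 232 [ 436.3 -335.    48.5] [35.  52.7]
scene 54 [ 448.  -328.2   45.5] [30.  54.4]
  collar t [-2.7 21.2]
top 84 [ 442.5 -333.6   49.5] [28.3 56.5]
  collar t [-1.2 24.4]
changed [[457, 205, 27, 6, 118], [432, 212, 64, 64, 3487], [496, 214, 16, 62, 862], [318, 218, 10, 8, 58], [383, 225, 48, 50, 1242], [379, 246, 14, 10, 106], [428, 276, 3, 3, 9], [433, 276, 12, 7, 72], [453, 277, 45, 66, 1561], [500, 308, 5, 6, 28], [500, 316, 11, 27, 184], [492, 346, 7, 15, 75], [501, 346, 11, 38, 325]]
```

View pics/m8.png

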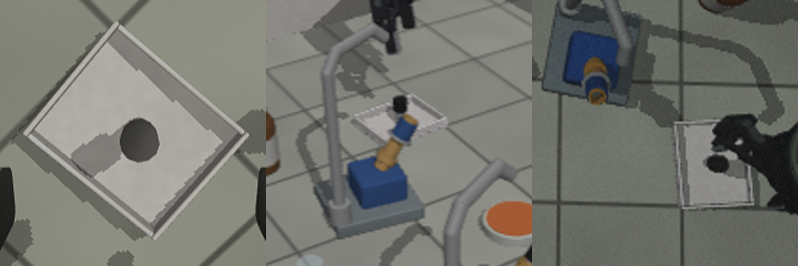

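The plug stands upright in the white tray (head at z≈50). The collar is home with an empty mouth. The image changes are only the arm, its shadow, the plug and the mouth, so I hand it in.

```bash
python3 -c "
from workcell import *
finish_job(); print(read_state()['time'])"
```

```text
the job is handed in; nothing more can be done
the job is handed in; nothing more can be done
```

The job is done and handed in at about 19 s of the 61 s allowed. I drew the blue collar back about 11.4 mm, and the plug popped up. I let go and the collar sprang home. Then I drew the plug out along the coupler's axis, tilted the tool about 9° to stand it upright, and set it on the white tray's floor with about 7 N of contact before releasing it.

- **Last checks:** The plug stands upright near the tray's centre, with the head top at about 53 mm. The collar front is at about 22 mm, which is home, and the mouth is empty. The gripper is open, well above the tray and touching nothing. Comparing the top view before and after shows only changes at the arm and its shadow, the plug and the coupler mouth.
- **Things that disagreed:**
  - The finger gap read 25 mm on the 28 mm collar and 22.5 mm on the 24 mm head, about 2–3 mm low both times.
  - The plug's lean measured 9–10° from the fitted cap plane, against the 8° stated. An earlier rough estimate of 14° was biased.
  - The arm could not reach the grasp aligned with the lean, so I gripped along the coupler's axis and corrected the lean at the tray.

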